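Tap the jammed mixing balls out of the ink bottle

ROBOT

A 6-joint arm with a two-finger parallel gripper is mounted at the origin on the work surface. World frame = base frame: x ahead of the robot, y to its left, z up, the work surface at z = 0. Lengths are in mm, angles in rad, forces in N, time in s.
With the tool pointing down it reaches from about 350 to 975 mm from the base axis. Payload 4.9 kg.
Tool frame: the origin (TCP) lies on the centre line of the jaws, within the pads' length; the fingertips stand 22 mm ahead of it and the grasp point (between the pads) lies 3 mm ahead of it; z points along the fingers, y is the direction in which the jaws open and shut (so a half turn about z gives the same grasp; the last joint's range is limited). The gripper opens to 85 mm and grips with 20 to 120 N. Pads are 22 mm wide; open, the fingers measure 114 mm over their backs; the gripper's body (76 mm by 85 mm) begins 54 mm behind the grasp point. The pads swing forward as they close: fully open they stand 13 mm farther back than shut.
Start: joints at [1.104, 0.053, 1.613, -0, 1.476, -0.119], TCP at [213.008, 587.562, 253.304] pointing down, gripper open.
Joint ranges: [-3.01, 3.01], [-1.01, 2.22], [0.06, 2.58], [-1.02, 4.17], [0.09, 2.62], [-3.14, 3.14]. Speed limits (rad/s): [2.57, 2.57, 3.14, 3.14, 3.14, 3.14].

INTERFACE

Orientations are given as a unit quaternion [x, y, z, w].
In Python, from rig import get_state, grab_frame, hand_in gives the robot as it stands.
- The arm moves only by the tool drive_tool, never from a script. Its argument "moves" is a list of rows, each a list of 6 numbers: the shift along the tool's x, y, z in mm, then the turn, a rotation vector about the tool's x, y, z in degrees. A call has exactly 8 rows; each row is the pose to reach, as a shift and turn from the pose commanded when the call began, along the tool's axes at that moment; what a row does not reach only later rows make up. A row lasts 1/8 s, in which the tool goes at most 62.5 mm and 10.7 degrees, less where a joint would pass 70% of its speed; a pose out of reach is approached as far as the arm can. A call with a gripper value outside its range is refused whole. "hand" is the closure, from -1 (fully open) to 1 (shut), set as the call begins (left out, the last holds). The fingers move at their own pace and stop on an object; "newtons" is the grip in N (left out, the last holds). Time passes only in rows, so rows that repeat a pose let the fingers close, or fill a call up. It gives the time, the measured TCP pose, the force and the opening at its end, in the units of the state.
- get_state(): the state, without advancing time (a new reading comes with each control period).
- grab_frame(name): name is "side" or "top"; returns a dict with "img" (420x560x3 uint8, blue, green, red), "depth" (420x560 float32, mm along the optical axis (not along the pixel's ray), 0 where there is no reading), "fx", "fy", "cx", "cy" (pixels), "world_from_camera" (4x4, takes a point from camera to world coordinates). Camera axes: x right, y up, looking along -z (the intrinsics and any distortion apply to the point x, -y, -z); pixel columns grow to the right and rows downward; lengths in mm; the calibration is good to about 2 mm. A picture is of the moment at which its call begins.
- hand_in(): hands the job in, once; it reports no verdict.
The state is a dict: "clock": time; "joint_positions": joint angles; "joint_vel": joint speeds; "effort": joint torques, N m; "tool_pos": TCP position; "ee_rot": TCP orientation; "ft_force": force on the tool from outside, world axes, zero at the start; "moment": the same for the moment, N m; "width": finger opening in mm.
Only numpy, scipy, OpenCV 4.12 (cv2) and the standard library are available. Lean on these libraries where they do the work, as an engineer would, in place of code of your own. Each camera call takes 0.05 s, during which the arm holds its last target. There are 200 camera calls.

TASK

Two steel mixing balls are stuck in the narrow neck of the tilted clear ink bottle. Knock briskly on the upper side of the bottle's body with the closed fingers, more than once if need be, until both balls have dropped out into the catch tray under its mouth. Leave the empty wide-mouthed jar on the other, similar stand alone.

Things in the scene. Friction and masses are not known exactly. Their poses are not given: they have to be found in the camera images.
- bottle_tap (a point): Tap point, 150 mm up: middle of the top line of the narrow-necked clear bottle's body (cylinder 64 mm across, 123 long, tilted 20 deg, mouth down). Axes: z up, x level, the way the mouth faces. The bottle sits in a yellow saddle on springs on a fixed stand: pressed, it goes down square to its side, at most 15 mm, against 3 to 7 N, and springs back. Mouth centre: 117 mm along +x, 77 mm below.
- ball_a_center (a point): Centre of the first steel mixing ball, 18 mm across, 24 g; at the start in the 30 mm wide clear neck, held by a small bead inside the mouth. A slow push does not free it; a brisk knock (fingers at 0.15 m/s or faster as they hit, bottle down about 10 mm) and a quick lift away jolts it over the bead. It may take a few knocks.
- ball_b_center (a point): Centre of the second steel mixing ball, like the first; at the start right behind it in the neck. Both must end in the aluminium catch tray fixed below the mouth: its inside reaches 91 to 213 mm from the tap point along that point's x and 46 mm to either side; floor 4 mm and rim 38 mm above the table.
- jar_tap (a point): Middle of the top line of the bystander, 150 mm up: an empty clear wide-mouthed jar without a neck, 60 mm across, 120 long. It sits tilted on a like sprung stand with a like tray. Not to be pressed or moved.

How it is judged (in metres and radians):
On the way:
1. the bottle is knocked down on its springs (3 mm or more) (distance of bottle_tap from where it was at the start of the episode above 0.003 m), for 0.01 s.
At the end, for the whole second after the job is handed in: Both balls lie in the catch tray under the bottle's mouth (anywhere inside its walls, below the rim) (x of ball_a_center in the frame of bottle_tap between 0.09 and 0.214 m and y of ball_a_center in the frame of bottle_tap between -0.047 and 0.047 m and z of each of ball_a_center, ball_b_center in the frame of bottle_tap below -0.12 m and x of ball_b_center in the frame of bottle_tap between 0.09 and 0.214 m and y of ball_b_center in the frame of bottle_tap between -0.047 and 0.047 m); the robot touches nothing.
It fails at once if the empty wide-mouthed jar was pressed or moved by more than 4 mm (distance of jar_tap from where it was at the start of the episode above 0.004 m).
It also fails if it takes over 32 s, if anything falls off the work surface, if the arm or the gripper's body presses on something with over 40 N, if the wrist force passes 120 N, or if a joint passes its speed limit or range.

## Working session

There is one attempt and no reset: what is moved stays moved. The work goes in short steps, Python scripts to look and compute and a tool call to move; the robot and the scene stay as the last step left them, time stands still between calls to the robot, and variables do not carry over. Pictures are saved under pics/ and viewed, about 8 in all and at most 12, crops included, and the job is handed in when it is done.

Besides the shell and the picture viewer there is one more tool, called by a JSON object that holds its "fn" and its "kwargs". drive_tool: Moves the arm, as the interface text tells. Its arguments: {"type":"object","properties":{"moves":{"type":"array","items":{"type":"array","items":{"type":"number"}}},"hand":{"type":"number"},"newtons":{"type":"number"}},"required":["moves"]}

```bash
mkdir -p pics
cat > h.py <<'E'
import numpy as np,cv2
from rig import get_state,grab_frame,hand_in
def cloud(f):
    d=f["depth"];v,u=np.mgrid[:d.shape[0],:d.shape[1]]
    P=np.stack([(u-f["cx"])/f["fx"]*d,-(v-f["cy"])/f["fy"]*d,-d,np.ones_like(d)],-1)
    return (P@np.array(f["world_from_camera"]).T)[...,:3]
E
python3 - <<'E'
from h import *
import pickle
for n in("side","top"):
    f=grab_frame(n);pickle.dump(f,open(n+".pkl","wb"));cv2.imwrite(f"pics/{n}0.png",f["img"])
    hsv=cv2.cvtColor(f["img"],cv2.COLOR_BGR2HSV);P=cloud(f)
    m=cv2.inRange(hsv,(20,100,80),(35,255,255))
    k,l,s,c=cv2.connectedComponentsWithStats(m)
    for i in range(1,k):
        if s[i,4]>80:
            q=P[(l==i)&(f["depth"]>0)];print(n,s[i],c[i].round(),np.median(q,0).round(),q.min(0).round(),q.max(0).round())
    print([k for k in f], np.array(f["world_from_camera"]).round(2).tolist())
s=get_state();print(s["tool_pos"],s["ee_rot"],s["clock"])
E
```

```text
side [   0   14   96  116 6146] [38. 64.] [ 388. 1103.   72.] [ 238.  629. -376.] [ 723. 1596.  283.]
side [381 167  33  24 647] [397. 179.] [925. -14.  78.] [ 887.  -50. -631.] [1614.  630.   83.]
side [253 310  51  27 178] [277. 321.] [ 444. -205.  105.] [ 398. -211.   14.] [ 539. -157.  127.]
['img', 'depth', 'fx', 'fy', 'cx', 'cy', 'world_from_camera'] [[0.82, 0.4, -0.42, 127.01], [-0.58, 0.56, -0.6, -677.25], [-0.0, 0.73, 0.69, 912.93], [0.0, 0.0, 0.0, 1.0]]
top [276  49  35  36 989] [293.  66.] [927. -11.  77.] [ 888.  -52. -753.] [1352.   28.   82.]
top [149 219  14  53 446] [155. 246.] [514. 267. 104.] [462. 251.   9.] [580. 306. 145.]
top [344 259  13  53 357] [349. 285.] [ 445. -140.  108.] [ 387. -157.    9.] [ 501. -131.  148.]
top [377 259   8  49 121] [380. 284.] [ 449. -204.  110.] [ 403. -234.   -6.] [ 501. -195.  151.]
['img', 'depth', 'fx', 'fy', 'cx', 'cy', 'world_from_camera'] [[0.03, 0.99, -0.11, 479.21], [-1.0, 0.03, -0.01, -12.53], [-0.01, 0.11, 0.99, 1129.45], [0.0, 0.0, 0.0, 1.0]]
[212.77356236 587.10493489 252.17859903] [ 1.73031113e-01  9.84915915e-01 -8.93977394e-04 -2.73496044e-04] 0.1
```

View pics/side0.png

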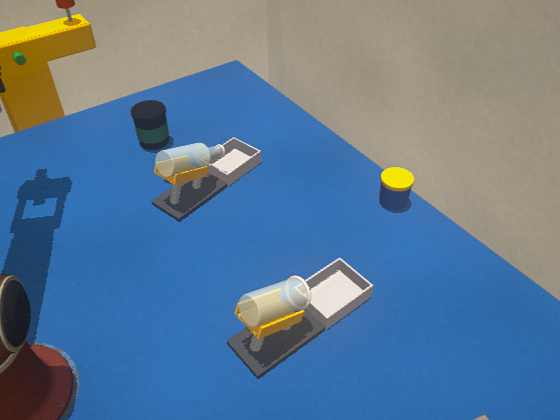

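View pics/top0.png

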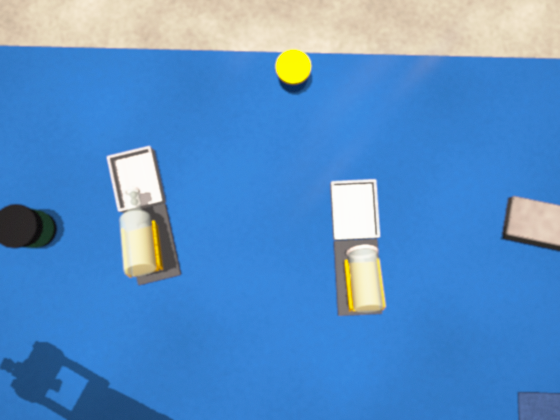

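The side view shows the necked bottle at (185,160), with its tray at (237,157), and the jar at (275,300). In the top view the bottle body is at (141,243), its neck at (138,195) and its tray at (135,180). The jar is at (366,280).

```bash
cat >> h.py <<'E'
def ray(f,uv,z):
    T=np.array(f["world_from_camera"]);uv=np.atleast_2d(uv).astype(float)
    d=np.c_[(uv[:,0]-f["cx"])/f["fx"],-(uv[:,1]-f["cy"])/f["fy"],-np.ones(len(uv))]@T[:3,:3].T
    return T[:3,3]+d*((z-T[2,3])/d[:,2])[:,None]
E
python3 - <<'E'
from h import *
import pickle
f=pickle.load(open("top.pkl","rb"));im=f["img"];hsv=cv2.cvtColor(im,cv2.COLOR_BGR2HSV)
R=np.zeros(im.shape[:2],np.uint8);R[135:300,95:190]=255
def big(m):
    c=max(cv2.findContours(m&R,0,2)[0],key=cv2.contourArea);return c
tray=cv2.inRange(hsv,(0,0,100),(179,60,255));R2=R.copy();R[214:]=0
c=big(tray);b=cv2.boxPoints(cv2.minAreaRect(c));print("tray px",b.round().tolist());w=ray(f,b,38)[:,:2];print(w.round(),w.mean(0).round(1),np.linalg.norm(np.diff(w,axis=0),axis=1).round())
R=R2;body=cv2.inRange(hsv,(18,30,120),(40,110,255));c2=big(body);b2=cv2.boxPoints(cv2.minAreaRect(c2));print("body",b2.round().tolist());w2=ray(f,b2,120)[:,:2];print(w2.round(),w2.mean(0).round(1),np.linalg.norm(np.diff(w2,axis=0),axis=1).round())
P=cloud(f)
m=np.zeros(im.shape[:2],np.uint8);cv2.drawContours(m,[c2],-1,255,-1)
q=P[(m>0)];print("body depth z pct",np.percentile(q[:,2],[5,50,95]).round())
dark=cv2.inRange(hsv,(0,0,0),(179,255,110));
big_=cv2.resize(im[135:300,95:190],None,fx=5,fy=3.6*5/3.6*0.7,interpolation=2)
v=cv2.resize(im[135:300,95:190],None,fx=3.6,fy=3.6,interpolation=2)
for bb,col in((b,(0,0,255)),(b2,(255,0,255))): cv2.polylines(v,[((bb-[95,135])*3.6).astype(int)],True,col,1)
cv2.imwrite("pics/crop.png",v)
E
```

```text
tray px [[106.0, 154.0], [153.0, 145.0], [167.0, 213.0], [120.0, 223.0]]
[[723. 411.]
 [749. 305.]
 [592. 263.]
 [567. 368.]] [657.8 336.6] [109. 161. 108.]
body [[120.0, 228.0], [150.0, 225.0], [155.0, 274.0], [125.0, 277.0]]
[[550. 338.]
 [558. 277.]
 [456. 261.]
 [448. 321.]] [503.  299.2] [ 62. 103.  61.]
body depth z pct [122. 147. 164.]
```

View pics/crop.png

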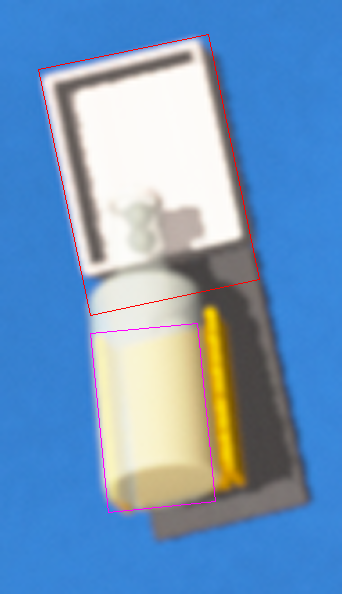

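The two estimates agree. The tray's far edge and the body box both put the tap point near (526, 304, 150), with a yaw of about 14.5°. I'll move to a standoff about 60 mm off the bottle's side, tilted 20° so that tool z is square to it.

{"fn": "drive_tool", "kwargs": {"moves": [[-50, -17, 0, 0, 0, 0], [-105, -36, 0, 1, 2, 0], [-160, -55, 0, 3, 4, 0], [-215, -75, 5, 5, 7, 0], [-270, -94, 10, 7, 10, 0], [-322, -112, 16, 9, 13, 0], [-370, -129, 22, 11.3, 16.5, 0], [-414, -144, 26, 11.3, 16.5, 0]], "hand": 1, "newtons": 40}}

```text
clock: 1.1
tool_pos: [554.6, 309.3, 225.4]
ee_rot: [0.171, 0.97, -0.072, -0.159]
ft_force: [-0.4, 1.1, -0.0]
width: -0.1
```

Run:
```python
from h import *
from scipy.spatial.transform import Rotation as Ro
for n in("top","side"):
    f=grab_frame(n); cv2.imwrite(f"pics/{n}1.png",f["img"]); 
    if n=="top": a=f
s=get_state();R=Ro.from_quat(s["ee_rot"]).as_matrix();print(s["clock"],s["tool_pos"],s["width"],R.round(3).tolist(),s["ft_force"])
print("mouth?",ray(a,[138,190],73).round(), "expected 639 333")
f=grab_frame("side")
A=a["img"][130:310,90:230];B=f["img"][90:240,110:290]
cv2.imwrite("pics/c1.png",np.hstack([cv2.resize(A,(420,540),interpolation=2),cv2.resize(cv2.copyMakeBorder(B,0,81,0,0,0),(380,540))]))
```

```text
1.2 [555.79008468 307.68351714 225.24400116] -0.018753607134718492 [[-0.89, 0.312, -0.333], [0.359, 0.93, -0.086], [0.283, -0.196, -0.939]] [-1.81685914  0.92217246  0.59877933]
mouth? [[637. 321.  73.]] expected 639 333
```

View pics/c1.png

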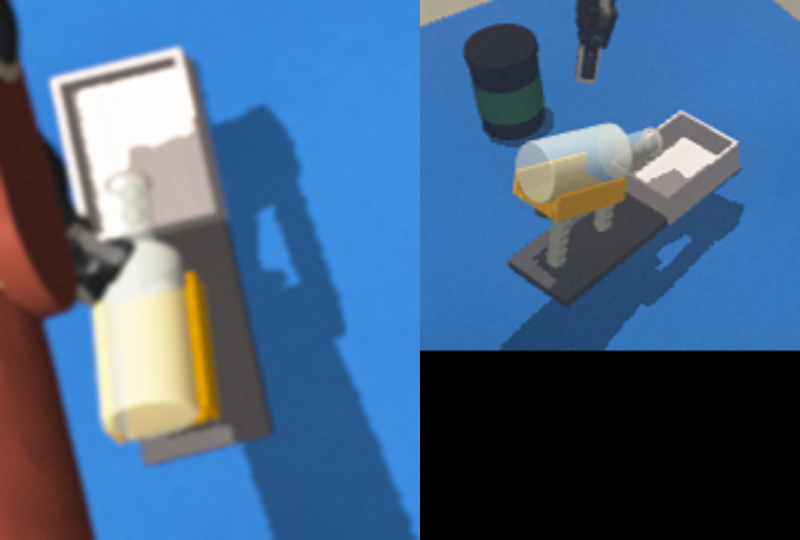

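The fingers are shut and above the body on the right line, with a residual of about 4 mm that I'll trim. Mouth rechecked at px (133,193), which agrees. Knocking once.

{"fn": "drive_tool", "kwargs": {"moves": [[2, 3, 0, 0, 0, 0], [2, 3, 0, 0, 0, 0], [2, 3, 30, 0, 0, 0], [2, 3, 70, 0, 0, 0], [2, 3, 20, 0, 0, 0], [2, 3, 0, 0, 0, 0], [2, 3, 0, 0, 0, 0], [2, 3, 0, 0, 0, 0]]}}

```text
clock: 2.25
tool_pos: [552.6, 315.0, 227.8]
ee_rot: [0.17, 0.97, -0.071, -0.157]
ft_force: [-0.6, 0.0, -0.2]
width: -0.1
```

```bash
cat > look.py <<'E'
from h import *
import sys
a=grab_frame("top");f=grab_frame("side");s=get_state();print(s["clock"],s["tool_pos"],s["ft_force"])
A=a["img"][130:310,90:230];B=f["img"][90:240,110:290]
cv2.imwrite(f"pics/{sys.argv[1]}.png",np.hstack([cv2.resize(A,(420,540),interpolation=2),cv2.resize(cv2.copyMakeBorder(B,0,81,0,0,0),(380,540))]))
E
python3 look.py c2
```

```text
2.35 [551.9899248  314.61619737 226.53831704] [-0.13790014 -0.92250347 -0.52774618]
```

View pics/c2.png

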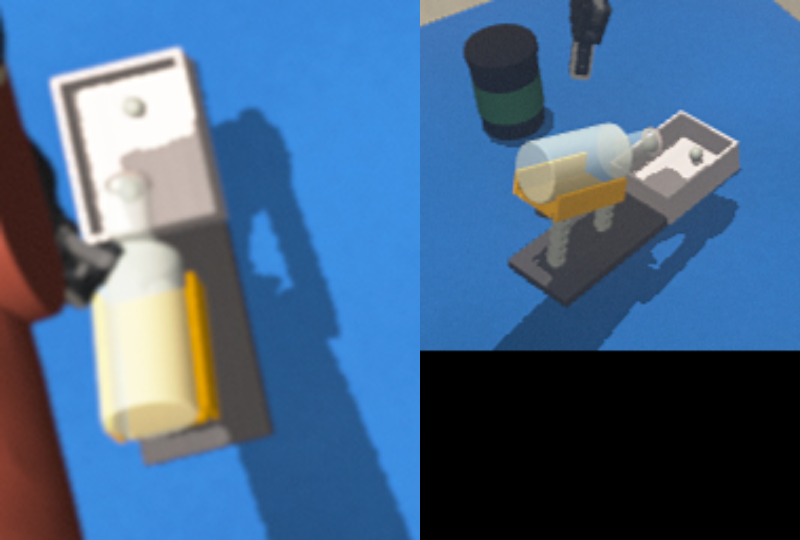

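One ball is out and lying in the tray at crop (135,105). The other is still in the neck. The first reading was only a transient, so I'll take the trim back and knock again.

{"fn": "drive_tool", "kwargs": {"moves": [[-2, -3, 0, 0, 0, 0], [-2, -3, 0, 0, 0, 0], [-2, -3, 30, 0, 0, 0], [-2, -3, 70, 0, 0, 0], [-2, -3, 20, 0, 0, 0], [-2, -3, 0, 0, 0, 0], [-2, -3, 0, 0, 0, 0], [-2, -3, 0, 0, 0, 0]]}}

```text
clock: 3.35
tool_pos: [553.6, 311.3, 227.7]
ee_rot: [0.17, 0.97, -0.071, -0.157]
ft_force: [-0.3, -0.1, -0.3]
width: 0.2
```

```bash
python3 look.py c3
```

```text
3.45 [552.88838593 311.04291139 226.49983065] [-0.329906    0.02513511 -0.69640466]
```

View pics/c3.png

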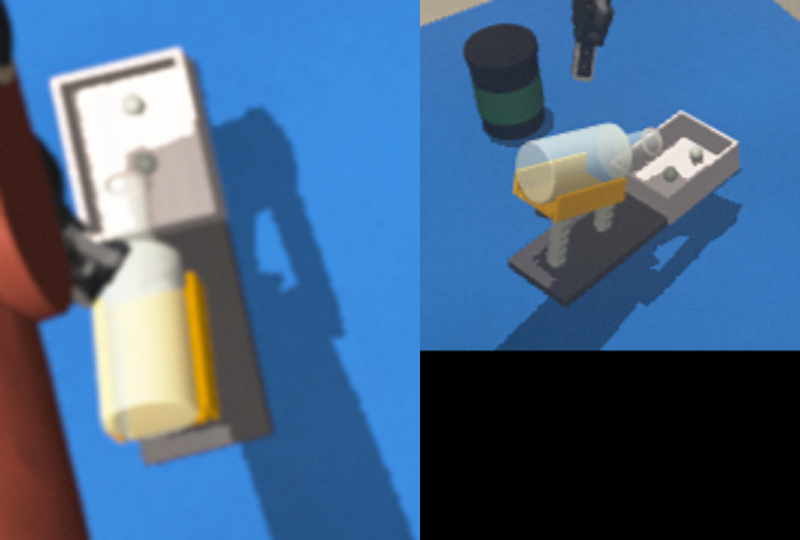

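Both balls are in the tray, at crop (133,104) and (145,162), and the neck is empty. I'll back off a little, check that they're at rest, and hand in.

{"fn": "drive_tool", "kwargs": {"moves": [[0, 0, -10, 0, 0, 0], [0, 0, -20, 0, 0, 0], [0, 0, -30, 0, 0, 0], [0, 0, -30, 0, 0, 0], [0, 0, -30, 0, 0, 0], [0, 0, -30, 0, 0, 0], [0, 0, -30, 0, 0, 0], [0, 0, -30, 0, 0, 0]]}}

```text
clock: 4.45
tool_pos: [563.0, 313.6, 255.3]
ee_rot: [0.17, 0.97, -0.072, -0.158]
ft_force: [0.1, 0.8, 0.0]
width: 0.0
```

```bash
python3 look.py c4
python3 - <<'E'
from h import *
f=grab_frame("top")
for c in((133,104),(145,162)):
    p=ray(f,[90+c[0]/3,130+c[1]/3],13)[0]-[526,304,150]
    print(p[:2]@np.array([[.968,-.25],[.25,.968]]),p[2])
E
```

```text
4.55 [563.03570799 313.63460496 255.42772494] [ 0.60174897  0.19682404 -1.14526265]
[186.02019646   1.82910852] -137.0
[139.07961608   1.39269918] -137.0
```

View pics/c4.png

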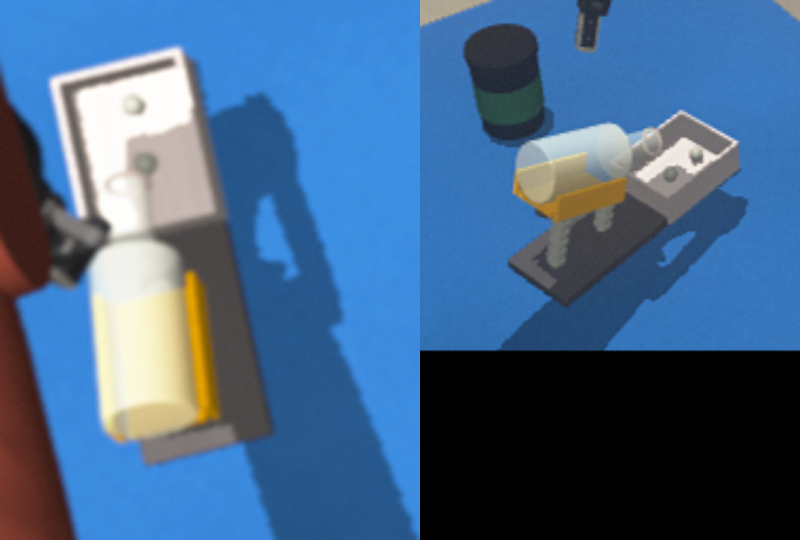

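The balls are at rest in the same spots, well inside the tray, and the gripper is clear of everything.

```bash
python3 -c "
from rig import hand_in
print(hand_in())"
```

```text
the job is handed in; nothing more can be done
None
```

Both steel balls are out of the bottle and lying in its catch tray, and the job is handed in at about 4.6 s on the clock. It took two brisk knocks with the closed fingers, square to the bottle's upper side (commanded at about 0.32 m/s and about 10 mm deep), and one ball dropped out each time.

- **Balls:** the last pictures put them about 186 and 139 mm from the tap point along x, within 2 mm of the tray's centre line. They stayed in the same place over about a second.
- **Robot:** the gripper stands about 90 mm off the bottle, and the force readings show no contact.
- **Jar:** the arm never went near it. I didn't measure it again afterwards.
- **Not measured:** I didn't measure how far the bottle went down; I take it the knocks were deep enough because the balls came free.
- **Readings that disagreed:** before the first knock I corrected about 4 mm for what turned out to be the arm still settling, so I took that back before the second. My first mouth check was 12 mm off because I had picked the wrong pixel; by estimate, the right pixel agrees.

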